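# Push the hard drive home in the bench test dock and start the test

### The job

Push the big hard drive along the bench into the corner of the test dock until it is fully home: its long side flush against the low metal fence and its plug end up against the contact block. Then press the button on top of the block to start the test. Only push and press, never pick the drive up or tip it, and leave everything else on the bench where it is.

Things in the scene. Friction and masses are not known exactly. Their poses are not given: they have to be found in the camera images.
- dock: Test dock fixed to the bench: an L-shaped stop, open towards the robot and to the right; its place and yaw vary. Origin: the inner corner of the L, at bench height. Its x points away from the robot, y to the left, z up (turned by its yaw). No floor plate: the drive slides on the bench itself.
- dock_fence (a point): Middle of the fence's inner face, at bench height (dock x = 0, y = -95 mm). The fence is a low dark steel bar along the dock's y: inner face at dock x = 0, from y = -190 mm to 0, 14 mm thick (towards +x), 18 mm high.
- dock_block (a point): Middle of the contact block's inner face where the drive's plug end goes, at bench height (dock x = -51 mm, y = 0). The block is a grey box: inner face at dock y = 0, from x = -100 to +14 mm, 72 mm deep (towards +y), 40 mm high; a flat black contact strip lies in that face.
- drive: Big 3.5-inch hard drive: loose flat metal box, 102 mm (its x) by 147 mm (its y) by 26 mm high, 0.4 to 0.6 kg, nearer and further right than its place in the dock, turned up to 30 degrees from it. Origin: centre of its underside. Its y points to its plug end (left), z up. Home: origin at dock x = -51, y = -73.5 mm, axes parallel to the dock's.
- drive_plug (a point): Centre of the drive's plug end face (102 mm wide, with a black connector), 73.5 mm along the drive's y from its centre, 13 mm above its underside; same axes as the drive.
- start_button_top (a point): Centre of the top of the round grey push button (28 mm across) on top of the contact block, in the dock's frame at x = -36, y = +38 mm. Pressed straight down; travel 6 mm, about 4 N to push it fully down; it springs back.
- start_button (a joint): Travel of the button in m: 0 released, 0.006 fully down; it counts as pressed beyond 0.004.
- small_drive: Bystander, leave alone: thin 2.5-inch drive, 70 x 100 x 9.5 mm, flat on the bench to the near left. Origin: centre of its underside.
- screw_cap: Bystander, leave alone: small blue bottle cap used as a screw dish, 42 mm across, 14 mm high, between the two drives. Origin: centre of its underside.
- flux_bottle: Bystander, leave alone: amber bottle with white cap, 52 mm across, 110 mm tall, on the left. Origin: centre of its underside.
- solder_spool: Bystander, leave alone: white spool standing on its flange, 54 mm across, 41 mm high, on the left. Origin: centre of its underside.
- screwdriver: Bystander, leave alone: screwdriver, 170 mm long, lying on the right. Origin: under its middle.
- battery: Bystander, leave alone: grey cell standing upright, 26 mm across, 50 mm tall, on the right. Origin: centre of its underside.
- parts_tray: Bystander, leave alone: black divided tray, 60 x 80 x 22 mm, near right. Origin: centre of its underside.
Not all that is in view belongs to the job. Of the things like the drive, leave any that is blue; of the rest the smaller one is meant.

How it is judged:
By the outcome, as a careful person would: the job done as asked, in the order asked, and still so for the second after the job is handed in, with the robot touching nothing.
It also fails if it takes over 54 s, if anything falls off the work surface, if the arm or the gripper's body presses on something with over 40 N, if the wrist force passes 120 N, or if a joint passes its speed limit or range.

### The arm

A 6-joint arm with a two-finger parallel gripper is mounted at the origin on the work surface. World frame = base frame: x ahead of the robot, y to its left, z up, the work surface at z = 0. Lengths are in m, angles in rad, forces in N, time in s.
With the tool pointing down it reaches from about 0.425 to 0.95 m from the base axis. Payload 3.5 kg.
Tool frame: the origin (TCP) lies at the very end of the fingers, on their centre line; the grasp point (between the pads) lies 19 mm behind it; x points along the fingers, z is the direction in which the jaws open and shut, and the axes are right-handed (so a half turn about x gives the same grasp; the last joint's range is limited). The gripper opens to 85 mm and grips with 20 to 120 N. Pads are 22 mm wide; open, the fingers measure 114 mm over their backs; the gripper's body (76 mm by 85 mm) begins 54 mm behind the grasp point. The pads swing forward as they close: fully open they stand 13 mm farther back than shut.
Start: joints at [-1.34, 0.286, 1.577, -0, 1.279, -0.15], TCP at [0.251, -0.627, 0.231] pointing down, gripper open.
Joint ranges: [-2.77, 2.77], [-0.9, 2.22], [0.21, 2.48], [-1.53, 4.67], [0.24, 2.81], [-2.84, 2.84]. Speed limits (rad/s): [2.79, 2.79, 3.14, 3.14, 3.14, 3.14].

### API

Orientations are given as a unit quaternion [x, y, z, w].
In Python, from plant import ctrl, cams gives the robot as it stands.
- The arm moves only by the tool play_rows, never from a script. Its argument "rows" is a list of rows, each a list of 3 entries, a list of its own where there are three numbers: the opening in per cent of the stroke, from 0 (shut) to 100 (fully open), then the shift along the tool's x, y, z in units of 0.3 m (1.0 is 0.3 m), then the turn, a rotation vector about the tool's x, y, z in units of pi/2 rad (1.0 is pi/2 rad). A call has 1 to 10 rows; each row is the pose to reach, as a shift and turn from the pose commanded when the call began, along the tool's axes at that moment; what a row does not reach only later rows make up. A row lasts 1/12 s, in which the tool goes at most 41.7 mm and 7.16 degrees, less where a joint would pass 70% of its speed; a pose out of reach is approached as far as the arm can. A call with a number of a shift or a turn outside -1 to 1 is refused whole. A call with a gripper value outside its range is refused whole. The fingers move at their own pace and stop on an object; "force" is the grip in N (left out, the last holds). Time passes only in rows, so rows that repeat a pose let the fingers close. It gives the time, the measured TCP pose, the force and the opening at its end, in the units of the state.
- ctrl.get_state(): the state, without advancing time (a new reading comes with each control period).
- cams.read_camera(name): name is "side" or "top" or "wrist"; returns a dict with "color" (384x512x3 uint8, red, green, blue), "fx", "fy", "cx", "cy" (pixels), "k1" (the pictures are not rectified: a ray, as slopes to the right and down, at radius r is drawn at 1 + k1 r^2 times it, then the intrinsics apply), "view" (4x4, takes a point from world to camera coordinates). Camera axes: x right, y down, z forward; pixel columns grow to the right and rows downward; lengths in m; the calibration is good to about 2 mm. A picture is of the moment at which its call begins. There is no depth.
- ctrl.sign_off(): hands the job in, once; it reports no verdict.
The state is a dict: "time": time; "qpos": joint angles; "dq": joint speeds; "joint_efforts": joint torques, N m; "eef_pos": TCP position; "tcp_rot": TCP orientation; "contact_force": force on the tool from outside, world axes, zero at the start; "wrist_torque": the same for the moment, N m; "opening": opening from 0.0 (shut) to 1.0 (fully open).
Only numpy, scipy, OpenCV 4.12 (cv2) and the standard library are available. Lean on these libraries where they do the work, as an engineer would, in place of code of your own. Each camera call takes 0.05 s, during which the arm holds its last target. There are 200 camera calls.

## Working session

There is one attempt and no reset: what is moved stays moved. The work goes in short steps, Python scripts to look and compute and a tool call to move; the robot and the scene stay as the last step left them, time stands still between calls to the robot, and variables do not carry over. Pictures are saved under pics/ and viewed, about 8 in all and at most 12, crops included, and the job is handed in when it is done.

Besides the shell and the picture viewer there is one more tool, called as name(argument=value, ...) on one line, values as JSON. play_rows: Moves the arm, as the interface text tells. Shifts and turns lie within -1 to 1; 1 stands for 0.3 m of shift or pi/2 rad of turn. Its arguments: {"type":"object","properties":{"rows":{"type":"array"},"force":{"type":"number"}},"required":["rows"]}

```bash
mkdir -p pics; ls; cat > h.py <<'E'
import numpy as np, cv2
from plant import ctrl, cams
def save(name,fn):
    c=cams.read_camera(name); cv2.imwrite(f'pics/{fn}.png',c['color'][:,:,::-1]); np.save(f'pics/{fn}.npy',c,allow_pickle=True); return c
def load(fn): return np.load(f'pics/{fn}.npy',allow_pickle=True).item()
def ray(c,px,z):
    "pixel(s) -> world points on plane z"
    px=np.atleast_2d(np.array(px,float)); K=np.array([[c['fx'],0,c['cx']],[0,c['fy'],c['cy']],[0,0,1.]])
    u=cv2.undistortPoints(px[:,None],K,np.array([c['k1'],0,0,0,0.]))[:,0]
    V=np.array(c['view']); R,t=V[:3,:3],V[:3,3]; o=-R.T@t
    d=np.c_[u,np.ones(len(u))]@R
    return o+d*((z-o[2])/d[:,2])[:,None]
def proj(c,P):
    P=np.atleast_2d(P); V=np.array(c['view']); q=P@V[:3,:3].T+V[:3,3]; s=q[:,:2]/q[:,2:]
    s=s*(1+c['k1']*(s**2).sum(1,keepdims=True)); return s*[c['fx'],c['fy']]+[c['cx'],c['cy']]
E
python3 - <<'E'
from h import *
a=save('top','t0');b=save('side','s0')
for c in(a,b): print(c['fx'],c['k1'],np.round(-np.array(c['view'])[:3,:3].T@np.array(c['view'])[:3,3],3))
s=ctrl.get_state();print(s)
cv2.imwrite('pics/t0x.png',cv2.resize(a['color'][:,:,::-1],(800,600),interpolation=cv2.INTER_CUBIC))
E
```

```text
pics
454.7380528318132 -0.02021599122706708 [ 0.392 -0.097  1.424]
375.168615884191 -0.09822291043771252 [-0.067  0.977  0.873]
{'time': 0.1, 'qpos': array([-1.33997589e+00,  2.87143682e-01,  1.57802760e+00,  3.05061013e-05,
        1.27858767e+00, -1.50013915e-01]), 'dq': array([-0.00078376, -0.00128048, -0.00387233, -0.00010973, -0.00111693,
        0.00142826]), 'joint_efforts': array([ 7.18508636e-04, -4.07294226e+01, -2.93698418e+01, -1.41712458e-04,
        3.39477883e-03,  8.41062729e-06]), 'eef_pos': array([ 0.25078372, -0.62605008,  0.2300427 ]), 'tcp_rot': array([ 0.3968576 ,  0.58615087, -0.39580391,  0.58503886]), 'contact_force': array([ 0.13183568,  0.94586907, -0.01750198]), 'wrist_torque': array([-0.00540981,  0.05909751, -0.03661389]), 'opening': 0.9955692282959661}
```

View pics/t0x.png

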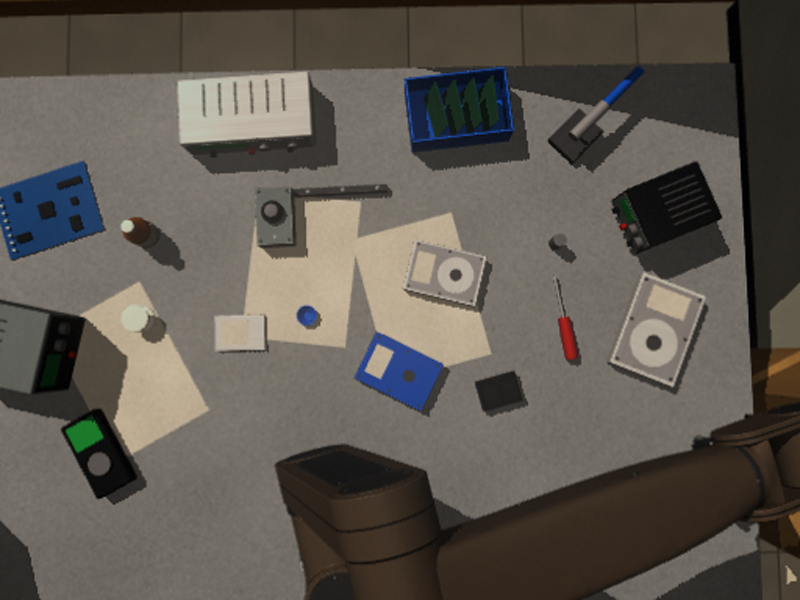

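View pics/s0.png

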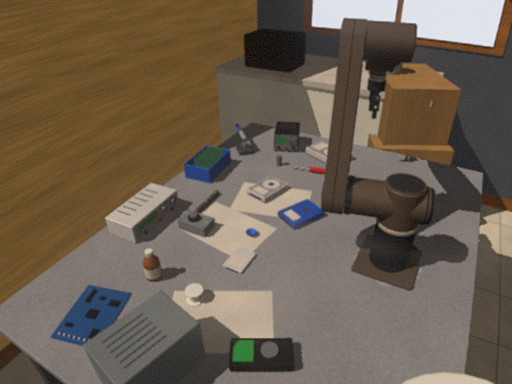

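Candidates for the drive in the 800x600 top view are silver at (446,274), blue at (400,371) and a larger silver at (658,330). The silver one at (446,274) fits: it isn't blue and is the smaller of the two silver ones. Next I measure it and check it in a close crop. The dock block is at (275,217), with its fence running to (390,190).

```bash
python3 - <<'E'
from h import *
c=load('t0');im=c['color'];s=512/800
hsv=cv2.cvtColor(im,cv2.COLOR_RGB2HSV)
x0,y0,x1,y1=150,110,325,200
cv2.imwrite('pics/crop1.png',cv2.resize(im[y0:y1,x0:x1,::-1],None,fx=4.5,fy=4.5,interpolation=cv2.INTER_CUBIC))
for n,p in dict(drive=(446,274),big=(658,330)).items():
    u,v=int(p[0]*s),int(p[1]*s); print(n,[hsv[v+d,u-20] .tolist() for d in(-4,0,4)])
# whole-pixel white-ish mask
for p in [(446,274),(658,330)]:
    u,v=int(p[0]*s),int(p[1]*s);r=45
    sub=hsv[v-r:v+r,u-r:u+r]; m=((sub[...,2]>125)&(sub[...,1]<45)).astype(np.uint8)
    m=cv2.morphologyEx(m,cv2.MORPH_CLOSE,np.ones((7,7)))
    cs,_=cv2.findContours(m,0,2);k=max(cs,key=cv2.contourArea)
    b=cv2.boxPoints(cv2.minAreaRect(k))+[u-r,v-r]
    w=ray(c,b,.026);print(b.round(1).tolist(),w.round(3).tolist(),np.linalg.norm(np.diff(w,axis=0),axis=1))
E
```

```text
drive [[17, 51, 174], [19, 57, 188], [17, 52, 177]]
big [[16, 34, 157], [13, 32, 129], [13, 32, 126]]
[[257.4, 184.2], [266.3, 147.3], [318.3, 159.9], [309.4, 196.7]] [[0.513, -0.105, 0.026], [0.628, -0.135, 0.026], [0.585, -0.295, 0.026], [0.472, -0.264, 0.026]] [0.11817408 0.16554892 0.11789491]
[[389.2, 231.6], [411.1, 173.0], [452.3, 188.5], [430.4, 247.0]] [[0.36, -0.506, 0.026], [0.539, -0.581, 0.026], [0.489, -0.706, 0.026], [0.311, -0.63, 0.026]] [0.19396676 0.13522713 0.19369121]
```

View pics/crop1.png

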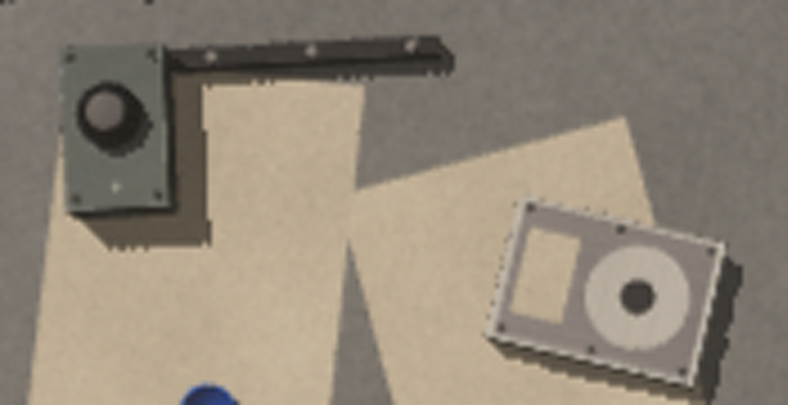

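The crop confirms the choice: a silver drive with a label and platter, corners at about (522,200), (724,241), (692,388) and (488,335). Block top corners are at about (62,45), (165,45), (173,207) and (70,212), and the button is at (104,112).

```bash
python3 - <<'E'
from h import *
c=load('t0')
f=lambda p,z: ray(c,np.array(p,float)/4.5+[150-.39,110-.39],z)
d=f([(522,200),(724,241),(692,388),(488,335)],.026)
print('drive',d.round(3).tolist(),'ctr',d.mean(0).round(4),'len',np.linalg.norm(np.roll(d,-1,0)-d,axis=1).round(3))
y=d[0]+d[3]-d[1]-d[2]; print('yaw of y-90',np.degrees(np.arctan2(y[1],y[0]))-90)
b=f([(62,45),(165,45),(173,207),(70,212)],.04)
print('block',b.round(3).tolist(),np.linalg.norm(np.roll(b,-1,0)-b,axis=1).round(3)); 
e=b[1]-b[2]+b[0]-b[3];print('blockyaw',np.degrees(np.arctan2(e[1],e[0])))
fe=f([(165,50),(438,38)],.018);e=fe[0]-fe[1];print('fence far',fe.round(3).tolist(),np.degrees(np.arctan2(e[1],e[0]))-90)
print('btn',f([(104,112)],.05).round(3))
s=load('s0');cv2.imwrite('pics/s1.png',cv2.resize(s['color'][160:270,160:345,::-1],None,fx=4,fy=4,interpolation=cv2.INTER_CUBIC))
E
```

```text
drive [[0.607, -0.132, 0.026], [0.575, -0.27, 0.026], [0.475, -0.246, 0.026], [0.514, -0.107, 0.026]] ctr [ 0.5426 -0.1888  0.026 ] len [0.142 0.104 0.144 0.096]
yaw of y-90 -14.191625730750545
block [[0.718, 0.182, 0.04], [0.717, 0.111, 0.04], [0.604, 0.107, 0.04], [0.602, 0.177, 0.04]] [0.071 0.112 0.071 0.116]
blockyaw 2.444898901605166
fence far [[0.718, 0.115, 0.018], [0.723, -0.076, 0.018]] 1.3920147759012593
btn [[0.669 0.152 0.05 ]]
```

View pics/s1.png

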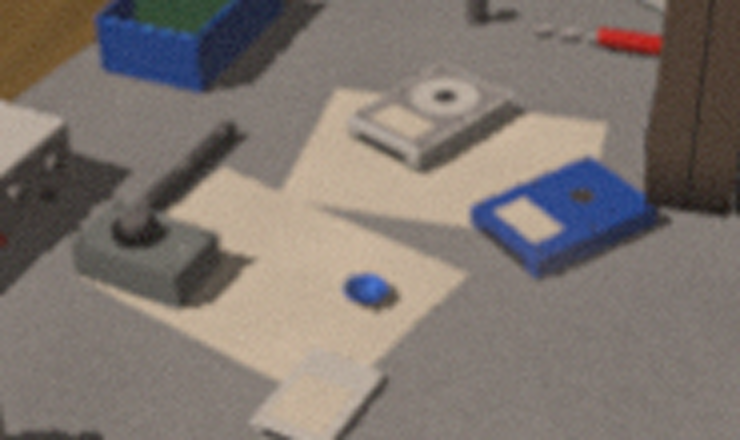

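```bash
cat > go.py <<'E'
import sys; from h import *
from scipy.spatial.transform import Rotation as R
def plan(x,y,z,yaw):
    "jaw axis (tool z) along world angle yaw+90 deg (mod 180), tool pointing down"
    s=ctrl.get_state(); C=R.from_quat(s['tcp_rot']); p=s['eef_pos']
    best=None
    for a in (yaw+90,yaw-90):
        a=np.radians(a); zx=np.array([np.cos(a),np.sin(a),0]); xx=np.array([0,0,-1.]); T=R.from_matrix(np.c_[xx,np.cross(zx,xx),zx])
        t=(C.inv()*T).as_rotvec()/(np.pi/2)
        if best is None or np.linalg.norm(t)<np.linalg.norm(best): best=t
    print('shift',(C.inv().apply(np.array([x,y,z])-p)/.3).round(3),'turn',best.round(3),'pos',p.round(4),'F',s['contact_force'].round(1),'t',s['time'],'op',round(s['opening'],2),'q6',s['qpos'][5].round(2))
if __name__=='__main__':
    a=list(map(float,sys.argv[1:]))
    for i in range(0,len(a),4): plan(*a[i:i+4])
E
python3 go.py .45 -.166 .10 -14 .45 -.4 .231 -14
```

```text
shift [ 0.436  1.186 -1.176] turn [ 0.398 -0.001  0.   ] pos [ 0.2508 -0.6261  0.23  ] F [ 0.1  0.9 -0. ] t 0.1 op 1.0 q6 -0.15
shift [-0.002  0.897 -0.453] turn [ 0.398 -0.001  0.   ] pos [ 0.2508 -0.6261  0.23  ] F [ 0.1  0.9 -0. ] t 0.1 op 1.0 q6 -0.15
```

play_rows(rows=[[60, [0, 0.45, -0.22], [0.2, 0, 0]], [60, [0, 0.897, -0.453], [0.398, 0, 0]], [60, [0, 0.897, -0.453], [0.398, 0, 0]], [60, [0, 0.897, -0.453], [0.398, 0, 0]], [60, [0, 0.897, -0.453], [0.398, 0, 0]], [60, [0, 0.897, -0.453], [0.398, 0, 0]], [60, [0, 0.897, -0.453], [0.398, 0, 0]], [60, [0, 0.897, -0.453], [0.398, 0, 0]], [60, [0, 0.897, -0.453], [0.398, 0, 0]], [60, [0, 0.897, -0.453], [0.398, 0, 0]]])

```text
time: 0.93
eef_pos: [0.4503, -0.4, 0.2309]
tcp_rot: [-0.557, -0.436, 0.557, -0.436]
contact_force: [-0.5, -0.5, 0.6]
opening: 0.602
```

```bash
python3 go.py .45 -.166 .1 -14
```

```text
shift [ 0.436 -0.188 -0.757] turn [0.001 0.    0.001] pos [ 0.4503 -0.4     0.2309] F [-0.5 -0.5  0.6] t 0.9333 op 0.6 q6 0.92
```

play_rows(rows=[[60, [0, -0.188, -0.757], [0, 0, 0]], [60, [0, -0.188, -0.757], [0, 0, 0]], [60, [0, -0.188, -0.757], [0, 0, 0]], [60, [0, -0.188, -0.757], [0, 0, 0]], [60, [0, -0.188, -0.757], [0, 0, 0]], [60, [0, -0.188, -0.757], [0, 0, 0]], [60, [0.436, -0.188, -0.757], [0, 0, 0]], [60, [0.436, -0.188, -0.757], [0, 0, 0]], [60, [0.436, -0.188, -0.757], [0, 0, 0]], [60, [0.436, -0.188, -0.757], [0, 0, 0]]])

```text
time: 1.77
eef_pos: [0.445, -0.1647, 0.0932]
tcp_rot: [-0.556, -0.44, 0.559, -0.43]
contact_force: [-0.9, 0.6, -0.5]
opening: 0.597
```

```bash
python3 - <<'E'
from h import *
a=save('wrist','w1');b=save('top','t1')
cv2.imwrite('pics/v1.png',np.hstack([cv2.resize(a['color'],(400,300)),cv2.resize(b['color'][110:245,150:330],(400,300))])[:,:,::-1])
E
python3 go.py .45 -.166 .006 -14
```

```text
shift [ 0.309  0.005 -0.003] turn [-0.001 -0.001  0.003] pos [ 0.4486 -0.1668  0.0987] F [ 0.1 -0.2  1.2] t 1.8667 op 0.6 q6 1.25
```

View pics/v1.png

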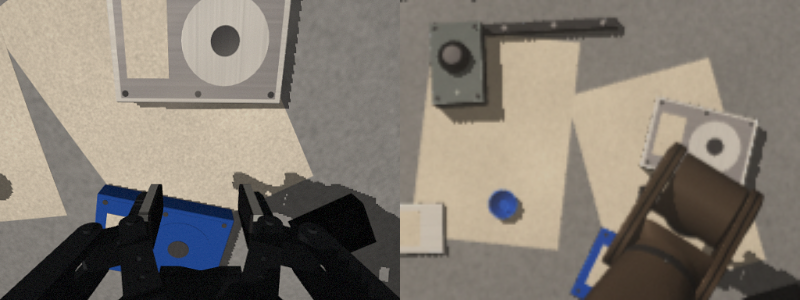

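The wrist view shows the silver drive squared to the jaws, with its near edge at about (118,102)-(277,106). The blue drive's far edge is at about (105,187)-(238,208), so I check that the descent clears it.

```bash
python3 - <<'E'
from h import *
c=load('w1')
print('blue far edge',ray(c,np.array([(105,187),(238,208)])*1.28,.02).round(3).tolist())
print('drive near top edge',ray(c,np.array([(118,102),(277,106)])*1.28,.026).round(3).tolist())
E
```

```text
blue far edge [[0.433, -0.059, 0.02], [0.375, -0.189, 0.02]]
drive near top edge [[0.514, -0.106, 0.026], [0.476, -0.244, 0.026]]
```

play_rows(rows=[[60, [0.12, 0.03, 0], [0, 0, 0]], [60, [0.24, 0.03, 0], [0, 0, 0]], [60, [0.305, 0.03, 0], [0, 0, 0]], [60, [0.305, 0.03, 0], [0, 0, 0]], [60, [0.305, 0.03, 0], [0, 0, 0]]])

```text
time: 2.28
eef_pos: [0.4605, -0.1702, 0.0109]
tcp_rot: [0.558, 0.434, -0.557, 0.436]
contact_force: [-0.4, -0.5, 0.1]
opening: 0.6
```

```bash
python3 go.py .483 -.172 .006 -15  .589 -.189 .006 1.8
```

```text
shift [ 0.016  0.074 -0.012] turn [ 0.01   0.    -0.001] pos [ 0.4605 -0.1702  0.0109] F [-0.4 -0.5  0.1] t 2.2833 op 0.6 q6 1.26
shift [ 0.017  0.431 -0.043] turn [-0.176  0.001 -0.001] pos [ 0.4605 -0.1702  0.0109] F [-0.4 -0.5  0.1] t 2.2833 op 0.6 q6 1.26
```

play_rows(rows=[[60, [0.016, 0.07, -0.01], [0.01, 0, 0]], [60, [0.016, 0.11, -0.016], [-0.01, 0, 0]], [60, [0.016, 0.15, -0.02], [-0.03, 0, 0]], [60, [0.016, 0.19, -0.023], [-0.05, 0, 0]], [60, [0.016, 0.23, -0.027], [-0.075, 0, 0]], [60, [0.016, 0.27, -0.03], [-0.1, 0, 0]], [60, [0.016, 0.31, -0.034], [-0.125, 0, 0]], [60, [0.016, 0.35, -0.037], [-0.15, 0, 0]], [60, [0.016, 0.39, -0.04], [-0.176, 0, 0]], [60, [0.016, 0.42, -0.043], [-0.176, 0, 0]]])

```text
time: 3.12
eef_pos: [0.5871, -0.1882, 0.0082]
tcp_rot: [0.492, 0.507, -0.491, 0.51]
contact_force: [-3.6, 0.3, 1.8]
opening: 0.604
```

play_rows(rows=[[60, [0, 0, 0], [0, 0, 0]], [60, [0, -0.08, 0], [0, 0, 0]], [60, [-0.12, -0.1, 0], [0, 0, 0]], [60, [-0.25, -0.1, 0], [0, 0, 0]], [60, [-0.35, -0.1, 0.12], [0, 0, 0]], [60, [-0.35, -0.1, 0.24], [0, 0, 0]], [60, [-0.35, -0.1, 0.36], [0, 0, 0]], [60, [-0.35, -0.1, 0.48], [0, 0, 0]], [60, [-0.35, -0.1, 0.48], [0, 0, 0]]])

```text
time: 3.87
eef_pos: [0.5598, -0.3387, 0.1129]
tcp_rot: [0.493, 0.503, -0.494, 0.51]
contact_force: [-0.1, 0.4, -0.5]
opening: 0.6
```

```bash
python3 - <<'E'
from h import *
b=save('top','t2')
cv2.imwrite('pics/v2.png',cv2.resize(b['color'][105:225,150:330],None,fx=4.4,fy=4.4,interpolation=cv2.INTER_CUBIC)[:,:,::-1])
E
python3 go.py .65 -.29 .12 -88
```

```text
shift [-0.026  0.306 -0.144] turn [ 0.995 -0.    -0.004] pos [ 0.5595 -0.3356  0.1119] F [-0.8  1.  -0.6] t 3.9167 op 0.6 q6 0.85
```

View pics/v2.png

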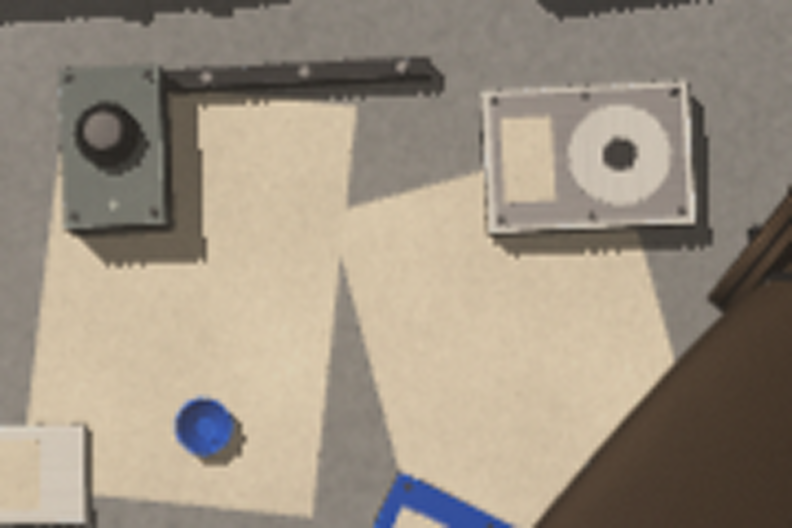

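The drive is now parallel to the dock, with top corners at about (482,92), (688,82), (695,225) and (488,233).

```bash
python3 - <<'E'
from h import *
c=load('t2')
f=lambda p,z: ray(c,(np.array(p,float)+.5)/4.4+[149.5,104.5],z)
d=f([(482,92),(688,82),(695,225),(488,233)],.026)
print('drive',d.round(3).tolist(),'ctr',d.mean(0).round(4)); y=d[0]+d[3]-d[1]-d[2]; print(np.degrees(np.arctan2(y[1],y[0]))-90)
b=f([(60,67),(161,67),(170,226),(67,231)],.04);print('block',b.round(3).tolist())
e=b[1]-b[2]+b[0]-b[3];print('blockyaw',np.degrees(np.arctan2(e[1],e[0])))
fe=f([(165,72),(432,58)],.018);e=fe[0]-fe[1];print('fence far top',fe.round(4).tolist(),np.degrees(np.arctan2(e[1],e[0]))-90)
fe=f([(165,90),(432,76)],.018);print('fence near top?',fe.round(4).tolist())
print('btn',f([(103,129)],.05).round(3))
E
```

```text
drive [[0.697, -0.114, 0.026], [0.701, -0.26, 0.026], [0.599, -0.262, 0.026], [0.596, -0.116, 0.026]] ctr [ 0.6481 -0.1879  0.026 ]
1.4277602626148393
block [[0.717, 0.183, 0.04], [0.716, 0.111, 0.04], [0.603, 0.106, 0.04], [0.601, 0.178, 0.04]]
blockyaw 2.4964659518977843
fence far top [[0.7173, 0.1119, 0.018], [0.7236, -0.0788, 0.018]] 1.8846338859311373
fence near top? [[0.7043, 0.112, 0.018], [0.7106, -0.0785, 0.018]]
btn [[0.671 0.151 0.05 ]]
```

play_rows(rows=[[60, [0, 0.1, 0], [-0.079, 0, 0]], [60, [0, 0.2, 0], [-0.15, 0, 0]], [60, [0, 0.3, 0], [-0.23, 0, 0]], [60, [0, 0.306, 0], [-0.31, 0, 0]], [60, [0, 0.306, 0], [-0.39, 0, 0]], [60, [0, 0.306, 0], [-0.47, 0, 0]], [60, [0, 0.306, 0], [-0.54, 0, 0]], [60, [0, 0.306, 0], [-0.62, 0, 0]], [60, [0, 0.306, 0], [-0.7, 0, 0]], [60, [0, 0.306, 0], [-0.78, 0, 0]]])

```text
time: 4.75
eef_pos: [0.6512, -0.3273, 0.1105]
tcp_rot: [0.109, 0.698, -0.109, 0.699]
contact_force: [-0.1, 0.1, -0.2]
opening: 0.598
```

```bash
python3 go.py .653 -.30 .105 -88 .653 -.30 .008 -88
```

```text
shift [ 0.018  0.089 -0.022] turn [-0.219  0.001  0.   ] pos [ 0.6512 -0.3273  0.1105] F [-0.1  0.1 -0.2] t 4.75 op 0.6 q6 -0.3
shift [ 0.342  0.089 -0.022] turn [-0.219  0.001  0.   ] pos [ 0.6512 -0.3273  0.1105] F [-0.1  0.1 -0.2] t 4.75 op 0.6 q6 -0.3
```

play_rows(rows=[[60, [0, 0.05, -0.02], [-0.075, 0, 0]], [60, [0, 0.08, -0.022], [-0.15, 0, 0]], [60, [0.05, 0.08, -0.022], [-0.219, 0, 0]], [60, [0.15, 0.08, -0.022], [-0.219, 0, 0]], [60, [0.25, 0.08, -0.022], [-0.219, 0, 0]], [60, [0.335, 0.08, -0.022], [-0.219, 0, 0]], [60, [0.335, 0.08, -0.022], [-0.219, 0, 0]], [60, [0.335, 0.08, -0.022], [-0.219, 0, 0]]])

```text
time: 5.42
eef_pos: [0.6511, -0.302, 0.0077]
tcp_rot: [-0.009, 0.708, 0.011, 0.706]
contact_force: [0.0, 0.5, 0.3]
opening: 0.602
```

```bash
python3 go.py .653 -.274 .007 -88 .645 -.058 .007 -88
```

```text
shift [0.002 0.093 0.009] turn [-0.004 -0.002 -0.001] pos [ 0.6511 -0.302   0.0077] F [0.  0.5 0.3] t 5.4167 op 0.6 q6 -0.6
shift [0.004 0.814 0.003] turn [-0.004 -0.002 -0.001] pos [ 0.6511 -0.302   0.0077] F [0.  0.5 0.3] t 5.4167 op 0.6 q6 -0.6
```

play_rows(rows=[[60, [0, 0.09, 0.006], [0, 0, 0]], [60, [0, 0.13, 0.006], [0, 0, 0]], [60, [0, 0.17, 0.006], [0, 0, 0]], [60, [0, 0.21, 0.006], [0, 0, 0]], [60, [0, 0.25, 0.006], [0, 0, 0]], [60, [0, 0.29, 0.005], [0, 0, 0]], [60, [0, 0.33, 0.005], [0, 0, 0]], [60, [0, 0.37, 0.005], [0, 0, 0]], [60, [0, 0.41, 0.005], [0, 0, 0]], [60, [0, 0.45, 0.004], [0, 0, 0]]])

```text
time: 6.25
eef_pos: [0.6493, -0.1675, 0.0086]
tcp_rot: [-0.01, 0.707, 0.01, 0.707]
contact_force: [1.1, -2.8, 2.6]
opening: 0.605
```

play_rows(rows=[[60, [0, 0.04, 0], [0, 0, 0]], [60, [0, 0.08, 0], [0, 0, 0]], [60, [0, 0.12, 0], [0, 0, 0]], [60, [0, 0.16, 0], [0, 0, 0]], [60, [0, 0.2, 0], [0, 0, 0]], [60, [0, 0.24, 0], [0, 0, 0]], [60, [0, 0.28, 0], [0, 0, 0]], [60, [0, 0.31, 0], [0, 0, 0]], [60, [0, 0.34, 0], [0, 0, 0]], [60, [0, 0.36, 0], [0, 0, 0]]])

```text
time: 7.08
eef_pos: [0.646, -0.0593, 0.0084]
tcp_rot: [-0.01, 0.707, 0.01, 0.707]
contact_force: [0.6, -3.3, 1.6]
opening: 0.605
```

```bash
python3 - <<'E'
from h import *
a=save('wrist','w3');b=save('top','t3')
cv2.imwrite('pics/v3.png',np.hstack([cv2.resize(a['color'],(400,300)),cv2.resize(b['color'][105:225,150:310],(400,300))])[:,:,::-1])
E
python3 go.py .645 -.058 .007 -88
```

```text
shift [ 0.004  0.003 -0.002] turn [-0.004 -0.001 -0.001] pos [ 0.6457 -0.0588  0.0081] F [ 0.1 -0.8  0.2] t 7.1833 op 0.6 q6 -0.28
```

View pics/v3.png

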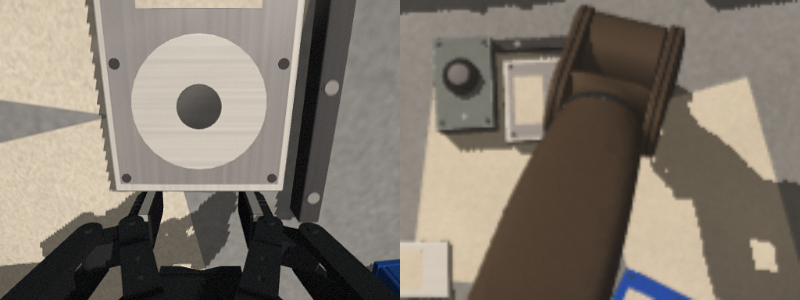

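The wrist view shows the drive square to the jaws, with the fence on the right still a few mm off. The top view shows a small gap from the drive's plug end to the block. Next I push from the near side.

play_rows(rows=[[60, [0, -0.08, 0], [0, 0, 0]], [60, [-0.1, -0.08, 0], [0, 0, 0]], [60, [-0.22, -0.08, 0], [0.04, 0, 0]], [60, [-0.33, -0.08, 0], [0.11, 0, 0]], [60, [-0.33, 0, -0.1], [0.19, 0, 0]], [60, [-0.33, 0.1, -0.2], [0.27, 0, 0]], [60, [-0.33, 0.2, -0.3], [0.34, 0, 0]], [60, [-0.33, 0.2, -0.3], [0.42, 0, 0]], [60, [-0.33, 0.2, -0.3], [0.5, 0, 0]], [60, [-0.33, 0.2, -0.3], [0.58, 0, 0]]])

```text
time: 8.02
eef_pos: [0.5531, -0.002, 0.1069]
tcp_rot: [0.303, 0.64, -0.303, 0.638]
contact_force: [-0.1, 0.2, -0.3]
opening: 0.597
```

```bash
python3 go.py .55 .028 .12 2 .55 .028 .008 2
```

```text
shift [-0.043  0.055 -0.084] turn [ 0.413 -0.002  0.001] pos [ 0.5531 -0.002   0.1069] F [-0.1  0.2 -0.3] t 8.0167 op 0.6 q6 0.7
shift [ 0.33   0.055 -0.083] turn [ 0.413 -0.002  0.001] pos [ 0.5531 -0.002   0.1069] F [-0.1  0.2 -0.3] t 8.0167 op 0.6 q6 0.7
```

play_rows(rows=[[60, [0, 0.055, -0.083], [0.08, 0, 0]], [60, [0, 0.055, -0.083], [0.16, 0, 0]], [60, [0, 0.055, -0.083], [0.24, 0, 0]], [60, [0, 0.055, -0.083], [0.32, 0, 0]], [60, [0, 0.055, -0.083], [0.4, 0, 0]], [60, [0.1, 0.055, -0.083], [0.413, 0, 0]], [60, [0.22, 0.055, -0.083], [0.413, 0, 0]], [60, [0.325, 0.055, -0.083], [0.413, 0, 0]], [60, [0.325, 0.055, -0.083], [0.413, 0, 0]], [60, [0.325, 0.055, -0.083], [0.413, 0, 0]]])

```text
time: 8.85
eef_pos: [0.5491, 0.0269, 0.008]
tcp_rot: [0.488, 0.512, -0.491, 0.508]
contact_force: [1.1, 0.5, 0.6]
opening: 0.599
```

```bash
python3 go.py .580 .028 .007 2 .59 .029 .007 2
```

```text
shift [0.003 0.103 0.001] turn [ 0.004 -0.001  0.004] pos [0.5491 0.0269 0.008 ] F [1.1 0.5 0.6] t 8.85 op 0.6 q6 1.39
shift [ 0.002  0.137 -0.001] turn [ 0.004 -0.001  0.004] pos [0.5491 0.0269 0.008 ] F [1.1 0.5 0.6] t 8.85 op 0.6 q6 1.39
```

play_rows(rows=[[60, [0, 0.06, 0], [0, 0, 0]], [60, [0, 0.09, 0], [0, 0, 0]], [60, [0, 0.105, 0], [0, 0, 0]], [60, [0, 0.115, 0], [0, 0, 0]], [60, [0, 0.125, 0], [0, 0, 0]], [60, [0, 0.135, 0], [0, 0, 0]]])

```text
time: 9.35
eef_pos: [0.5916, 0.0281, 0.0108]
tcp_rot: [0.489, 0.511, -0.49, 0.51]
contact_force: [-3.7, 0.4, 2.2]
opening: 0.601
```

play_rows(rows=[[60, [0, 0.007, 0], [0, 0, 0]], [60, [0, 0.013, 0], [0, 0, 0]], [60, [0, 0.013, 0], [0, 0, 0]]])

```text
time: 9.6
eef_pos: [0.5961, 0.0283, 0.0102]
tcp_rot: [0.49, 0.51, -0.489, 0.51]
contact_force: [-2.2, 0.3, 1.0]
opening: 0.6
```

play_rows(rows=[[60, [0, 0.007, 0], [0, 0, 0]], [60, [0, 0.013, 0], [0, 0, 0]], [60, [0, 0.013, 0], [0, 0, 0]]])

```text
time: 9.85
eef_pos: [0.5963, 0.0285, 0.0096]
tcp_rot: [0.487, 0.513, -0.492, 0.507]
contact_force: [-12.7, -0.6, 8.5]
opening: 0.599
```

Fence contact: about 13 N with no further motion. I back off and push home against the block.

play_rows(rows=[[60, [0, -0.05, 0], [0, 0, 0]], [60, [-0.1, -0.1, 0], [0, 0, 0]], [60, [-0.22, -0.1, 0], [-0.08, 0, 0]], [60, [-0.33, -0.1, 0.1], [-0.16, 0, 0]], [60, [-0.33, 0, 0.2], [-0.24, 0, 0]], [60, [-0.33, 0.1, 0.3], [-0.32, 0, 0]], [60, [-0.33, 0.2, 0.4], [-0.4, 0, 0]], [60, [-0.33, 0.2, 0.43], [-0.48, 0, 0]], [60, [-0.33, 0.2, 0.43], [-0.56, 0, 0]], [60, [-0.33, 0.2, 0.43], [-0.64, 0, 0]]])

```text
time: 10.68
eef_pos: [0.6666, -0.0997, 0.109]
tcp_rot: [0.184, 0.682, -0.183, 0.684]
contact_force: [-0.1, 0.4, 0.1]
opening: 0.602
```

```bash
python3 go.py .658 -.095 .108 -88 .658 -.095 .007 -88; python3 - <<'E'
from h import *
a=save('wrist','w4');b=save('top','t4')
cv2.imwrite('pics/v4.png',np.hstack([cv2.resize(a['color'],(400,300)),cv2.resize(b['color'][105:225,150:310],(400,300))])[:,:,::-1])
E
```

```text
shift [ 0.003 -0.001 -0.033] turn [-0.357  0.002 -0.   ] pos [ 0.6666 -0.0997  0.109 ] F [-0.1  0.4  0.1] t 10.6833 op 0.6 q6 0.23
shift [ 0.34  -0.001 -0.034] turn [-0.357  0.002 -0.   ] pos [ 0.6666 -0.0997  0.109 ] F [-0.1  0.4  0.1] t 10.6833 op 0.6 q6 0.23
```

View pics/v4.png

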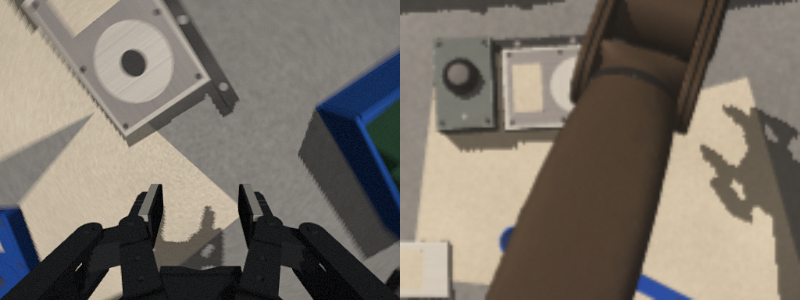

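play_rows(rows=[[55, [0, 0, -0.05], [-0.08, 0, 0]], [55, [0, 0, -0.05], [-0.16, 0, 0]], [55, [0, 0, -0.05], [-0.24, 0, 0]], [55, [0, 0, -0.05], [-0.32, 0, 0]], [55, [0, 0, -0.05], [-0.357, 0, 0]], [55, [0.11, 0, -0.05], [-0.357, 0, 0]], [55, [0.22, 0, -0.05], [-0.357, 0, 0]], [55, [0.335, 0, -0.05], [-0.357, 0, 0]], [55, [0.335, 0, -0.05], [-0.357, 0, 0]], [55, [0.335, 0, -0.05], [-0.357, 0, 0]]])

```text
time: 11.62
eef_pos: [0.6504, -0.0896, 0.0064]
tcp_rot: [-0.01, 0.709, 0.011, 0.705]
contact_force: [0.3, -0.4, 0.6]
opening: 0.55
```

```bash
python3 go.py .653 -.058 .008 -88 .653 -.05 .008 -88
```

```text
shift [-0.005  0.105  0.012] turn [-0.003 -0.003 -0.001] pos [ 0.6504 -0.0896  0.0064] F [ 0.3 -0.4  0.6] t 11.6167 op 0.55 q6 -0.32
shift [-0.005  0.132  0.013] turn [-0.003 -0.003 -0.001] pos [ 0.6504 -0.0896  0.0064] F [ 0.3 -0.4  0.6] t 11.6167 op 0.55 q6 -0.32
```

play_rows(rows=[[55, [0, 0.05, 0.01], [0, 0, 0]], [55, [0, 0.085, 0.01], [0, 0, 0]], [55, [0, 0.1, 0.01], [0, 0, 0]], [55, [0, 0.108, 0.01], [0, 0, 0]], [55, [0, 0.116, 0.01], [0, 0, 0]], [55, [0, 0.124, 0.01], [0, 0, 0]], [55, [0, 0.132, 0.01], [0, 0, 0]]])

```text
time: 12.2
eef_pos: [0.6551, -0.0522, 0.0106]
tcp_rot: [-0.012, 0.706, 0.01, 0.708]
contact_force: [-1.2, -4.9, 3.4]
opening: 0.551
```

play_rows(rows=[[55, [0, 0.007, 0], [0, 0, 0]], [55, [0, 0.013, 0], [0, 0, 0]], [55, [0, 0.013, 0], [0, 0, 0]]])

```text
time: 12.45
eef_pos: [0.6544, -0.0468, 0.0091]
tcp_rot: [-0.011, 0.706, 0.011, 0.708]
contact_force: [0.6, -3.0, 2.6]
opening: 0.545
```

play_rows(rows=[[55, [0, 0.007, 0], [0, 0, 0]], [55, [0, 0.013, 0], [0, 0, 0]], [55, [0, 0.013, 0], [0, 0, 0]]])

```text
time: 12.7
eef_pos: [0.6551, -0.046, 0.0091]
tcp_rot: [-0.014, 0.706, 0.01, 0.708]
contact_force: [2.1, -10.6, 0.6]
opening: 0.549
```

Block contact at about 11 N. I reseat it once more against the fence.

play_rows(rows=[[60, [0, -0.08, 0], [0, 0, 0]], [60, [-0.1, -0.1, 0], [0, 0, 0]], [60, [-0.22, -0.1, 0], [0.04, 0, 0]], [60, [-0.33, -0.1, -0.03], [0.11, 0, 0]], [60, [-0.33, 0, -0.1], [0.19, 0, 0]], [60, [-0.33, 0.1, -0.2], [0.27, 0, 0]], [60, [-0.33, 0.2, -0.3], [0.34, 0, 0]], [60, [-0.33, 0.25, -0.34], [0.42, 0, 0]], [60, [-0.33, 0.25, -0.34], [0.5, 0, 0]], [60, [-0.33, 0.25, -0.34], [0.58, 0, 0]]])

```text
time: 13.53
eef_pos: [0.5468, 0.0315, 0.1063]
tcp_rot: [0.302, 0.641, -0.302, 0.638]
contact_force: [-0.1, 0.0, -0.5]
opening: 0.603
```

```bash
python3 go.py .565 .033 .008 2
```

```text
shift [0.327 0.05  0.036] turn [ 0.416 -0.002  0.002] pos [0.5468 0.0315 0.1063] F [-0.1  0.  -0.5] t 13.5333 op 0.6 q6 0.75
```

play_rows(rows=[[60, [0, 0.03, 0.02], [0.08, 0, 0]], [60, [0, 0.03, 0.02], [0.16, 0, 0]], [60, [0, 0.03, 0.02], [0.24, 0, 0]], [60, [0, 0.03, 0.02], [0.32, 0, 0]], [60, [0, 0.03, 0.02], [0.4, 0, 0]], [60, [0.1, 0.03, 0.02], [0.416, 0, 0]], [60, [0.22, 0.03, 0.02], [0.416, 0, 0]], [60, [0.325, 0.03, 0.02], [0.416, 0, 0]], [60, [0.325, 0.03, 0.02], [0.416, 0, 0]], [60, [0.325, 0.03, 0.02], [0.416, 0, 0]]])

```text
time: 14.37
eef_pos: [0.5572, 0.0311, 0.0076]
tcp_rot: [0.489, 0.512, -0.491, 0.507]
contact_force: [0.7, -0.0, 1.0]
opening: 0.602
```

```bash
python3 go.py .598 .034 .008 2
```

```text
shift [-0.002  0.136 -0.004] turn [ 0.003 -0.001  0.005] pos [0.5572 0.0311 0.0076] F [ 0.7 -0.   1. ] t 14.3667 op 0.6 q6 1.4
```

play_rows(rows=[[60, [0, 0.05, 0], [0, 0, 0]], [60, [0, 0.09, 0], [0, 0, 0]], [60, [0, 0.11, 0], [0, 0, 0]], [60, [0, 0.12, 0], [0, 0, 0]], [60, [0, 0.13, 0], [0, 0, 0]], [60, [0, 0.138, 0], [0, 0, 0]], [60, [0, 0.144, 0], [0, 0, 0]], [60, [0, 0.144, 0], [0, 0, 0]]])

```text
time: 15.03
eef_pos: [0.5963, 0.0316, 0.0107]
tcp_rot: [0.485, 0.515, -0.495, 0.505]
contact_force: [-19.7, -2.8, 14.9]
opening: 0.599
```

play_rows(rows=[[60, [0, -0.04, 0], [0, 0, 0]], [60, [0, -0.1, 0], [0, 0, 0]], [0, [-0.12, -0.1, 0], [0, 0, 0]], [0, [-0.25, -0.1, 0], [0, 0, 0]], [0, [-0.38, -0.1, -0.1], [0, 0, 0]], [0, [-0.5, -0.1, -0.1], [0, 0, 0]], [0, [-0.5, -0.1, -0.1], [0, 0, 0]], [0, [-0.5, -0.1, -0.1], [0, 0, 0]]])

```text
time: 15.7
eef_pos: [0.5746, 0.061, 0.1658]
tcp_rot: [0.492, 0.507, -0.487, 0.513]
contact_force: [1.0, 0.5, -1.2]
opening: 0.001
```

```bash
python3 - <<'E'
from h import *
a=save('wrist','w5');b=save('top','t5')
cv2.imwrite('pics/v5.png',cv2.resize(a['color'],(800,600),interpolation=cv2.INTER_CUBIC)[:,:,::-1])
E
python3 go.py .667 .149 .12 2
```

```text
shift [ 0.136  0.329 -0.282] turn [ 0.003 -0.    -0.   ] pos [0.5718 0.0605 0.1606] F [-1.3  0.3 -0.8] t 15.8 op -0.0 q6 1.46
```

View pics/v5.png

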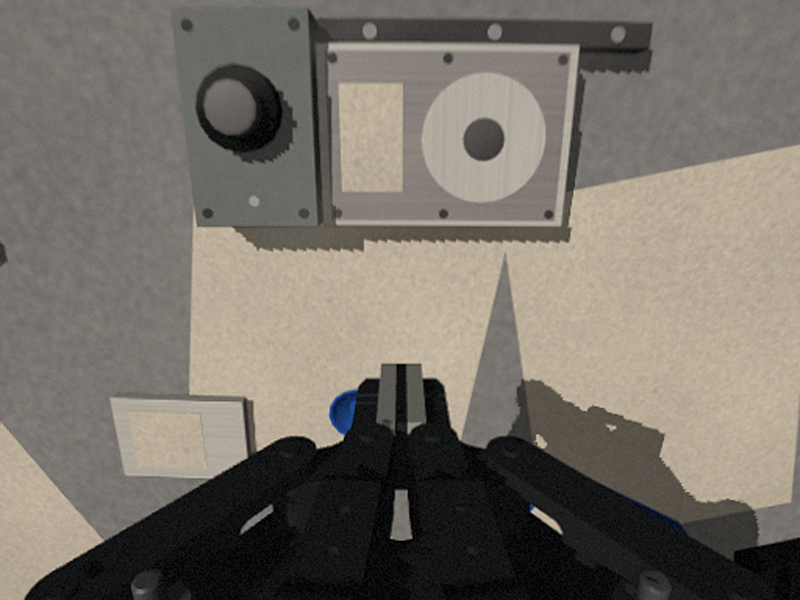

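The wrist view shows the drive against the fence (its far edge at row ~43, under the fence's lower edge) and its plug end at column ~330, beside the block's inner edge at ~308-320. The button is at (229,108). I check the gaps numerically.

```bash
python3 - <<'E'
from h import *
c=load('w5')
f=lambda p,z: ray(c,(np.array(p,float)+.5)*.64-.5,z)
D=f([(328,42),(579,45),(569,226),(333,226)],.026)
B=f([(173,9),(308,10),(320,225),(196,225)],.04)
print('drive',D.round(4).tolist(),D.mean(0).round(4),np.linalg.norm(np.roll(D,-1,0)-D,axis=1).round(3))
print('block',B.round(4).tolist(),np.linalg.norm(np.roll(B,-1,0)-B,axis=1).round(3))
F=f([(312,21),(652,24)],.018);print('fence far top',F.round(4).tolist())
ang=lambda v:np.degrees(np.arctan2(v[1],v[0]))
print('yaw drive',ang(D[0]-D[1])-90,ang(D[0]-D[3]),ang(D[1]-D[2]),'block',ang(B[1]-B[2]),ang(B[0]-B[1])-90,'fence',ang(F[0]-F[1])-90)
for z in(.045,.05,.055,.06): print(z,f([(229,107)],z)[0].round(4),ray(load('t5'),(np.array([[103,129]])+.5)/4.4+[149.5,104.5],z)[0].round(4))
# gap plug edge -> block face, with fence yaw 2deg
v=ang(B[1]-B[2]); n=np.array([-np.sin(np.radians(2)),np.cos(np.radians(2))])
print('gap block',[(B[1:3,:2]@n).round(4),(D[[0,3],:2]@n).round(4)])
m=np.array([np.cos(np.radians(2)),np.sin(np.radians(2))]); print('gap fence: far-14mm',(F[:,:2]@m-.014).round(4),(D[:2,:2]@m).round(4))
E
```

```text
drive [[0.7059, 0.1056, 0.026], [0.7107, -0.0327, 0.026], [0.6101, -0.0415, 0.026], [0.6041, 0.1029, 0.026]] [0.6577 0.0336 0.026 ] [0.138 0.101 0.145 0.102]
block [[0.7168, 0.1838, 0.04], [0.7181, 0.1138, 0.04], [0.6069, 0.1085, 0.04], [0.6042, 0.1811, 0.04]] [0.07  0.111 0.073 0.113]
fence far top [[0.7178, 0.1157, 0.018], [0.7255, -0.0755, 0.018]]
yaw drive 1.964358849317236 1.5228512372122371 5.045136577490615 block 2.7299970137856704 1.1216838986062214 fence 2.3030459832587553
0.045 [0.6693 0.1557 0.045 ] [0.6716 0.1516 0.045 ]
0.05 [0.6691 0.1539 0.05  ] [0.6706 0.1507 0.05  ]
0.055 [0.6688 0.1522 0.055 ] [0.6696 0.1498 0.055 ]
0.06 [0.6685 0.1505 0.06  ] [0.6685 0.1489 0.06  ]
gap block [array([0.0887, 0.0873]), array([0.0809, 0.0817])]
gap fence: far-14mm [0.7074 0.7084] [0.7092 0.7091]
```

```bash
python3 - <<'E'
from h import *
i=load('w5')['color'][5:160,185:290]
i=np.clip((i/255.)**.5*255,0,255).astype(np.uint8)
cv2.imwrite('pics/v6.png',cv2.resize(i,None,fx=3.8,fy=3.8,interpolation=cv2.INTER_NEAREST)[:,:,::-1])
E
```

```text
(no output)
```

View pics/v6.png

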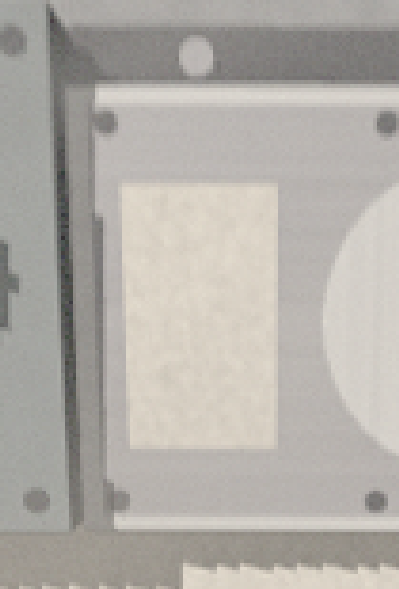

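The brightened crop shows the "gap" was the drive's shadowed rim. Its true plug edge runs along crop columns 68-80, right at the block face, and the far edge meets the fence. So the drive is home, and I press the button next.

play_rows(rows=[[0, [0, 0.1, -0.1], [0, 0, 0]], [0, [0, 0.2, -0.19], [0, 0, 0]], [0, [0, 0.332, -0.282], [0, 0, 0]], [0, [0, 0.332, -0.282], [0, 0, 0]], [0, [0.136, 0.332, -0.282], [0, 0, 0]], [0, [0.22, 0.332, -0.282], [0, 0, 0]], [0, [0.22, 0.332, -0.282], [0, 0, 0]], [0, [0.22, 0.332, -0.282], [0, 0, 0]]])

```text
time: 16.47
eef_pos: [0.6655, 0.1483, 0.0902]
tcp_rot: [0.488, 0.512, -0.492, 0.508]
contact_force: [0.4, 0.6, 0.1]
opening: 0.002
```

```bash
python3 go.py .668 .149 .06 2
```

```text
shift [ 0.101  0.009 -0.002] turn [0.003 0.    0.005] pos [0.6655 0.1483 0.0902] F [0.4 0.6 0.1] t 16.4667 op 0.0 q6 1.6
```

play_rows(rows=[[0, [0.03, 0.007, 0], [0, 0, 0]], [0, [0.06, 0.007, 0], [0, 0, 0]], [0, [0.075, 0.007, 0], [0, 0, 0]], [0, [0.085, 0.007, 0], [0, 0, 0]], [0, [0.095, 0.007, 0], [0, 0, 0]], [0, [0.095, 0.007, 0], [0, 0, 0]]])

```text
time: 16.97
eef_pos: [0.6701, 0.1489, 0.0654]
tcp_rot: [0.49, 0.51, -0.49, 0.51]
contact_force: [-0.3, 0.2, 0.3]
opening: 0.001
```

play_rows(rows=[[0, [0.007, 0, 0], [0, 0, 0]], [0, [0.014, 0, 0], [0, 0, 0]], [0, [0.02, 0, 0], [0, 0, 0]], [0, [0.02, 0, 0], [0, 0, 0]]])

```text
time: 17.3
eef_pos: [0.6708, 0.149, 0.06]
tcp_rot: [0.49, 0.51, -0.49, 0.51]
contact_force: [0.1, 1.0, 1.5]
opening: -0.004
```

play_rows(rows=[[0, [0.005, 0, 0], [0, 0, 0]], [0, [0.01, 0, 0], [0, 0, 0]], [0, [0.015, 0, 0], [0, 0, 0]], [0, [0.015, 0, 0], [0, 0, 0]]])

```text
time: 17.63
eef_pos: [0.6708, 0.149, 0.0562]
tcp_rot: [0.49, 0.51, -0.49, 0.51]
contact_force: [0.4, -0.1, 4.0]
opening: -0.001
```

play_rows(rows=[[0, [0.005, 0, 0], [0, 0, 0]], [0, [0.01, 0, 0], [0, 0, 0]], [0, [0.01, 0, 0], [0, 0, 0]]])

```text
time: 17.88
eef_pos: [0.6709, 0.149, 0.0559]
tcp_rot: [0.49, 0.51, -0.49, 0.51]
contact_force: [-6.8, -0.6, 15.2]
opening: 0.0
```

The button bottomed out: 15 N with the TCP stopped at z = 0.056. I lift clear and take a final look.

play_rows(rows=[[0, [-0.05, 0, 0], [0, 0, 0]], [0, [-0.15, 0, 0], [0, 0, 0]], [0, [-0.28, 0, 0], [0, 0, 0]], [0, [-0.42, -0.1, 0.1], [0, 0, 0]], [0, [-0.42, -0.2, 0.2], [0, 0, 0]], [0, [-0.42, -0.33, 0.28], [0, 0, 0]], [0, [-0.42, -0.33, 0.28], [0, 0, 0]], [0, [-0.42, -0.33, 0.28], [0, 0, 0]]])

```text
time: 18.55
eef_pos: [0.5719, 0.0593, 0.178]
tcp_rot: [0.49, 0.51, -0.491, 0.509]
contact_force: [0.8, 0.1, 0.2]
opening: 0.001
```

```bash
python3 - <<'E'
from h import *
a=save('wrist','w7');b=save('side','s7')
i=np.hstack([cv2.resize(a['color'],(400,300)),cv2.resize(b['color'],(400,300))])
cv2.imwrite('pics/v7.png',(np.clip((i/255.)**.7*255,0,255)).astype(np.uint8)[:,:,::-1])
print(ctrl.get_state()['contact_force'])
E
```

```text
[ 0.49839421 -0.15300672  0.27126473]
```

View pics/v7.png

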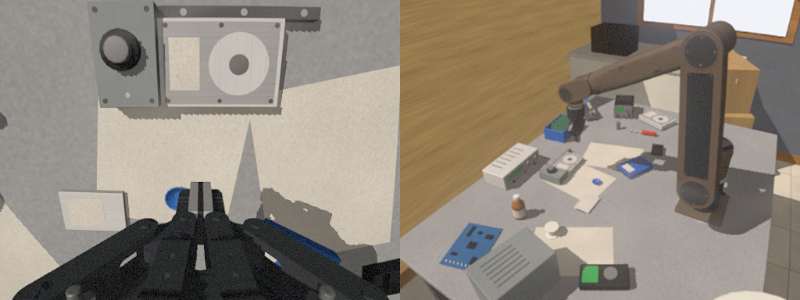

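The drive is home at (163-285, 17-107), against both the fence and the block. The bystanders sit where they were and the arm is clear, so I hand it in.

```bash
python3 -c "
from plant import ctrl
print(ctrl.sign_off())"
```

```text
the job is handed in; nothing more can be done
None
```

I pushed the smaller silver drive into the dock corner, against the fence and the contact block, then pressed the start button. I handed the job in at about 18.6 s of the 54 s allowed.

- **Seating:** the drive stopped solidly against the fence at 13 N and again at 20 N, at the same position both times. It stopped against the block at about 11 N, with the pusher where the home position puts it.
- **Button:** I felt it give from about 1.5 N to 4 N and then bottom out at 15 N, so it was pressed fully. I had no direct reading of the button's travel.
- **Other objects:** the last pictures show the bystanders unmoved and the arm clear. I checked that by eye, not by measuring.
- **A check that disagreed:** corners picked in one wrist picture suggested a gap of about 6 mm at the block. A brightened crop showed this was the drive's rim in the block's shadow, and the plug edge appears to meet the block face. I did not push again to confirm.

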